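Seat a photometer filter in its drawer and close it

TASK

Fit the photometer's optical filter: with a fingertip, gently nudge the loose round filter along the top of the open filter drawer until it drops flat into the round recess, then push the drawer fully home by its front plate. Do not pinch, lift or carry the filter, and leave the things lying round the photometer alone.

Things in the scene. Friction and masses are not known exactly. Their poses are not given: they have to be found in the camera images.
- photometer: Low grey box with a white cover, fixed to the worktop, 136 deep (x) x 104 wide (y) x 66 mm high, plus two thin steel ports up to 82 mm high and cooling fins that stand out to 61 mm on its +y side. Origin: centre of its underside, on the worktop. Its front, with the drawer slot, is its -x face, at x = -68 mm. The slot's upper edge is 34 mm above the worktop: 4 mm above the drawer, so a filter lying on the drawer (8 mm thick) does not pass and a seated one does.
- filter_drawer (a joint): How far the aluminium filter drawer is out of the photometer, in m: 0 fully home (front plate against the housing), 0.118 fully out; it slides along the photometer's x axis, outward to -x. Moves stiffly (about 3 N) and stays where it is left. The drawer is a plain flat bar 76 mm wide without side walls; its upper face is level, 30 mm above the worktop.
- recess (a point): Centre of the floor of the round recess in the drawer, moves with the drawer; axes as the photometer's. Recess 43 mm in diameter, 8 mm deep, solid flat floor 22 mm above the worktop with a flush dark window, rim at the level of the drawer's upper face. Its centre lies 79.5 mm behind (towards +x of) the drawer's front face.
- drawer_front (a point): Middle of the outer face of the drawer's front plate, moves with the drawer; the place to push. The plate is 92 mm wide, 6 mm thick, from 8 to 30 mm above the worktop (this point at 19 mm); its top is flush with the drawer's upper face. To close, push towards the photometer's +x.
- filter: Loose round filter, purple coated glass in a black metal ring, 40 mm in diameter, 8 mm thick, 30 g; starts lying on the drawer's upper face between the front plate and the recess. Origin: centre of its underside. Seated, its upper face is flush with the drawer.
- tweezers: bystander: steel tweezers, 124 mm long, lying to the left
- syringe: bystander: white plastic syringe, 140 mm long, on the right
- notebook: bystander: dark green notebook, 148x108x11 mm, on the right
- marker: bystander: white marker with red cap, 136 mm long, lying to the left
- hex_key: bystander: black hex key, 82 mm long, on the left
- tape_roll: bystander: roll of black tape, 56 mm across, 19 mm high, on the right
- spanner_1: bystander: steel spanner, 142 mm long, at the far left
- pipette_ball: bystander: dark red rubber pipette ball, 82 mm long, 70 mm high, at the left

How it is judged (in metres and radians):
On the way, in this order (a step that is already met when the one before it is completed fails the run):
1. the filter has dropped flat into the recess of the drawer (z of filter in the frame of recess below 0.0015 m and horizontal distance between filter and recess below 0.003 m and angle between filter's own z axis and vertical below 0.06 rad), for 0.2 s.
2. the drawer is fully home with the filter seated in it (value of joint filter_drawer below 0.003 m and z of filter in the frame of recess below 0.0015 m and horizontal distance between filter and recess below 0.003 m), for 0.2 s.
At the end, for the whole second after the job is handed in: The drawer is home (within 3 mm) and the filter lies flat on the floor of its recess (underside within 1.5 mm of the floor, within 3 mm of the centre, tilt under 0.06 rad), at rest (all of step 2 and angle between filter's own z axis and vertical below 0.06 rad and linear speed of filter below 0.01 m/s); the robot touches nothing.
It fails at once if the filter is lifted or carried (centre of its underside more than 6 mm above the drawer's upper face) (z of filter in the frame of recess above 0.014 m).
It fails at once if the filter falls off the drawer (z of filter in the frame of recess below -0.006 m).
It fails at once if the filter is tipped up on edge (more than 0.8 rad) (angle between filter's own z axis and vertical above 0.8 rad).
It fails at once if the filter is squeezed or pressed with more than 25 N (contact force between the fingers and filter above 25 N).
It fails at once if one of the things lying round the photometer is moved by more than 20 mm (distance of any of tweezers, syringe, notebook, marker, hex_key, tape_roll, spanner_1, pipette_ball from where it was at the start of the episode above 0.02 m).
It also fails if it takes over 58 s, if anything falls off the work surface, if the arm or the gripper's body presses on something with over 40 N, if the wrist force passes 120 N, or if a joint passes its speed limit or range.

ROBOT

A 6-joint arm with a two-finger parallel gripper is mounted at the origin on a cart in front of the work surface, level with it; the furniture and walls round the work are solid. World frame = base frame: x ahead of the robot, y to its left, z up, the work surface at z = 0. Lengths are in m, angles in degrees, forces in N, time in s.
With the tool pointing down it reaches from about 0.275 to 0.725 m from the base axis. Payload 15.9 kg.
Tool frame: the origin (TCP) lies midway between the tips of the shut fingers; the grasp point (between the pads) lies behind it (grip_point_offset is the z of the grasp point in the tool frame, in m); z points along the fingers, y is the direction in which the jaws open and shut (so a half turn about z gives the same grasp; the last joint's range is limited). The gripper opens to 85 mm and grips with 20 to 120 N. Pads are 22 mm wide; open, the fingers measure 114 mm over their backs; the gripper's body (76 mm by 85 mm) begins 54 mm behind the grasp point. The pads swing forward as they close: fully open they stand 13 mm farther back than shut.
Start: joints at [-74.714, 12.198, -1.971, 75.831, 0, 90], TCP at [0.132, -0.482, 0.231] pointing down, gripper open.
Joint ranges: [-170.91, 170.91], [-42.67, 98.43], [-65.05, 77.54], [-120.47, 116.71], [-90, 82.35], [-180, 180]. Speed limits (degrees/s): [108.29, 108.29, 136.94, 147.25, 180, 180].

INTERFACE

Orientations are given as a 3x3 rotation matrix whose columns are the frame's x, y, z axes.
In Python, from workcell import * gives the robot as it stands. The module is installed in compiled form; this text tells all that it offers.
- The arm moves only by the tool arm_command, never from a script. Its argument "plan" is a list of rows, each a list of 6 numbers: the shift along the tool's x, y, z in mm, then the turn, a rotation vector about the tool's x, y, z in rad. In form: [[tx, ty, tz, rx, ry, rz], ...]. A call has 1 to 12 rows; each row is the pose to reach, as a shift and turn from the pose commanded when the call began, along the tool's axes at that moment; what a row does not reach only later rows make up. A row lasts 1/12 s, in which the tool goes at most 41.7 mm and 7.16 degrees, less where a joint would pass 70% of its speed; a pose out of reach is approached as far as the arm can. A call with a gripper value outside its range is refused whole. "gripper" is the opening, from 0 (shut) to 1 (fully open), set as the call begins (left out, the last holds). The fingers move at their own pace and stop on an object; "grip_force" is the grip in N (left out, the last holds). Time passes only in rows, so rows that repeat a pose let the fingers close. It gives the time, the measured TCP pose, the force and the opening at its end, in the units of the state.
- get_obs(): the state, without advancing time (a new reading comes with each control period).
- capture(name): name is "side" or "top" or "wrist"; returns (picture, depth): 384x512x3 uint8, blue, green, red; 384x512 float32, m along the optical axis (not along the pixel's ray), 0 where there is no reading.
- camera_model(name): a dict with "intrinsics" (3x3 intrinsics, pixels), "cam_to_world" (4x4, takes a point from camera to world coordinates). Camera axes: x right, y down, z forward; pixel columns grow to the right and rows downward; lengths in m; the calibration is good to about 2 mm. A picture is of the moment at which its call begins: read the wrist's pose just before it. camera_model takes no time and is no camera call; for the wrist camera it gives the pose at the moment of the call.
- finish_job(): hands the job in, once; it reports no verdict.
Trained networks look in the newest picture that a camera, given by its name, has taken for a name from the list of things; names that differ only in an ending like _2 or _b are one class to them, and where a whole thing is asked for, a point or a joint stands for the part that bears it (a point fixed in the world has none). Each returns a list of dicts, best first, with "score" (0 to 1); they miss things now and then, are a little off and sometimes report something else, mostly with a low value. They report only what shows in the picture. A call takes as long as a camera call.
- outline_of(camera, target): "region" (384x512 bool, what is visible of it) and "rect" ([left, top, right, bottom] in pixels, round what is visible of it).
- mark_of(camera, target): "uv" ([column, row] in pixels: a listed point, or the origin of a listed thing).
The state is a dict: "time_s": time; "qpos": joint angles; "qd": joint speeds; "tau": joint torques, N m; "position": TCP position; "tool_rot": TCP orientation; "ft_force": force on the tool from outside, world axes, zero at the start; "wrist_torque": the same for the moment, N m; "opening": finger opening in m.
Only numpy, scipy, OpenCV 4.12 (cv2) and the standard library are available. Lean on these libraries where they do the work, as an engineer would, in place of code of your own. Each camera call takes 0.05 s, during which the arm holds its last target. There are 200 camera calls.

## Working session

There is one attempt and no reset: what is moved stays moved. The work goes in short steps, Python scripts to look and compute and a tool call to move; the robot and the scene stay as the last step left them, time stands still between calls to the robot, and variables do not carry over. Pictures are saved under pics/ and viewed, about 8 in all and at most 12, crops included, and the job is handed in when it is done.

Besides the shell and the picture viewer there is one more tool, called by a JSON object that holds its "api" and its "payload", one argument or row to a line. arm_command: Moves the arm, as the interface text tells. Its arguments: {"type":"object","properties":{"plan":{"type":"array"},"gripper":{"type":"number"},"grip_force":{"type":"number"}},"required":["plan"]}

```bash
mkdir -p pics
cat > h.py <<'E'
from workcell import *
import numpy as np, cv2
def w(cam,uv,depth=None,z=None):
    m=camera_model(cam);K=np.array(m["intrinsics"]);T=np.array(m["cam_to_world"])
    r=np.linalg.inv(K)@np.array([uv[0],uv[1],1.])
    if z is None: p=r*depth
    else:
        d=T[:3,:3]@r; p=r*((z-T[2,3])/d[2])
    return T[:3,:3]@p+T[:3,3]
E
cat > a.py <<'E'
from h import *
o=get_obs();print(o["time_s"],o["position"],o["tool_rot"],o["opening"])
for c in("top","side"):
    im,d=capture(c);cv2.imwrite(f"pics/{c}0.png",im)
    for t,z in(("recess",.022),("drawer_front",.019),("filter",.03),("photometer",0.)):
        for r in mark_of(c,t)[:2]: print(c,t,round(r["score"],2),np.round(r["uv"],1),np.round(w(c,r["uv"],z=z),4))
    for r in outline_of(c,"filter")[:1]:
        v,u=np.nonzero(r["region"]);print(c,"filt outline",r["score"],r["rect"],len(u),w(c,(u.mean(),v.mean()),z=.038))
E
python3 a.py
```

```text
0.0 [ 0.13172847 -0.48199233  0.23080669] [[ 9.64625010e-01  2.63625704e-01 -2.79504944e-04]
 [ 2.63625852e-01 -9.64624410e-01  1.07634593e-03]
 [ 1.41351609e-05 -1.11195493e-03 -9.99999382e-01]] 0.08570114491777353
top recess 0.88 [296.1 204.6] [ 0.5262 -0.0805  0.022 ]
top drawer_front 0.66 [294.1 230.6] [ 0.453  -0.0731  0.019 ]
top filter 0.5 [290.9 222.2] [ 0.4755 -0.0641  0.03  ]
top photometer 0.58 [302.8 176.7] [ 0.6113 -0.1036  0.    ]
top filt outline 0.52 [285.7, 215.0, 300.5, 229.9] 137 [ 0.47524524 -0.06753417  0.038     ]
side recess 0.65 [270.2 183.2] [ 0.5356 -0.1125  0.022 ]
side recess 0.2 [265.2 284.7] [0.4656 0.3821 0.022 ]
side drawer_front 0.86 [298.8 195.6] [ 0.446  -0.0498  0.019 ]
side filter 0.46 [289.5 191.1] [ 0.4721 -0.0493  0.03  ]
side photometer 0.77 [237.3 189.7] [ 0.6289 -0.0933  0.    ]
side filt outline 0.46 [282.6, 184.9, 297.4, 190.0] 112 [ 0.47522281 -0.05904176  0.038     ]
```

```bash
python3 -c "
import cv2
a=cv2.imread('pics/top0.png');cv2.imwrite('pics/top0c.png',cv2.resize(a[130:270,200:400],None,fx=4,fy=4,interpolation=2))"
```

```text
(no output)
```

View pics/top0.png

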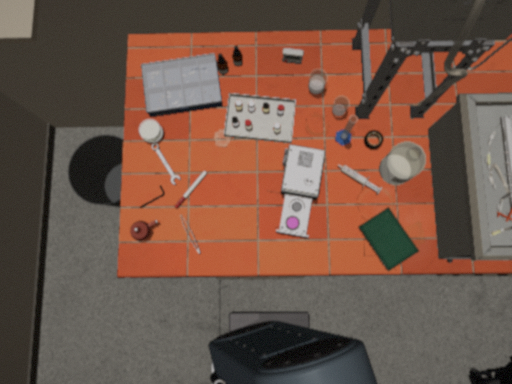

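View pics/top0c.png

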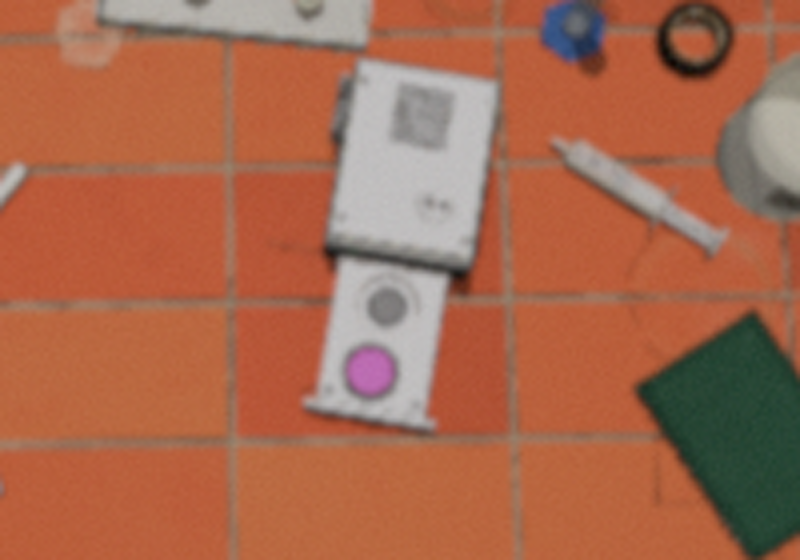

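```bash
cat >> h.py <<'E'
def rel(p,yaw,level=True):
    "row for tool pose: TCP p, pointing down, tool x at yaw (deg)"
    from scipy.spatial.transform import Rotation as R
    o=get_obs();A=np.array(o["tool_rot"]);c,s=np.cos(np.radians(yaw)),np.sin(np.radians(yaw))
    B=np.array([[c,s,0],[s,-c,0],[0,0,-1.]])
    return np.round(A.T@(np.array(p)-o["position"])*1000,1),np.round(R.from_matrix(A.T@B).as_rotvec(),4)
E
python3 -c "
from h import *
m=camera_model('wrist');o=get_obs();A=np.array(o['tool_rot']);T=m['cam_to_world']
print(m['intrinsics'],A.T@(T[:3,3]-o['position']),A.T@T[:3,:3])
print(rel([.40,-.06,.2],-9))"
```

```text
[[284.00370113   0.         256.67858601]
 [  0.         284.00370113 184.18161413]
 [  0.           0.           1.        ]] [ 0.07175548  0.00062911 -0.14337267] [[ 1.26581984e-03 -9.58411547e-01 -2.85386937e-01]
 [ 9.99998725e-01  9.35270846e-04  1.29453665e-03]
 [-9.73784793e-04 -2.85388211e-01  9.58411509e-01]]
(array([ 370. , -336.7,   31.3]), array([0.    , 0.    , 0.4238]))
```

{"api": "arm_command", "payload": {
  "plan": [
    [35,-28,0,0,0,0.035],
    [70,-56,0,0,0,0.07],
    [105,-84,0,0,0,0.105],
    [140,-112,0,0,0,0.14],
    [175,-140,0,0,0,0.175],
    [210,-168,0,0,0,0.21],
    [245,-196,0,0,0,0.245],
    [280,-224,0,0,0,0.28],
    [315,-252,0,0,0,0.315],
    [350,-280,0,0,0,0.35],
    [385,-308,5,0,0,0.385],
    [420,-335,10,0,0,0.424]
  ],
  "gripper": 0.25
}}

```text
time_s: 1.6
position: [0.4273, -0.0764, 0.2252]
tool_rot: [[0.987, -0.158, 0.001], [-0.158, -0.987, -0.0], [0.001, 0.0, -1.0]]
ft_force: [0.2, -2.2, 0.4]
opening: 0.0212
```

```bash
cat > b.py <<'E'
import sys
from h import *
o=get_obs();print(o["time_s"],o["position"],np.array(o["tool_rot"])[:,0],o["opening"],o["ft_force"])
im,d=capture("wrist");cv2.imwrite(f"pics/{sys.argv[1]}.png",im)
for t,z in(("recess",.022),("drawer_front",.019),("filter",.03),("photometer",0.)):
    for r in mark_of("wrist",t)[:1]: print(t,round(r["score"],2),np.round(r["uv"],1),np.round(w("wrist",r["uv"],z=z),4))
for r in outline_of("wrist","filter")[:1]:
    (u,v),ax,an=cv2.fitEllipse(max(cv2.findContours(r["region"].astype(np.uint8),0,2)[0],key=len));print("filt outline",r["score"],r["rect"],w("wrist",(u,v),z=.037))
E
python3 b.py w1
```

```text
1.6 [ 0.42726482 -0.07641748  0.22518333] [ 0.98745727 -0.15788125  0.00128792] 0.021207353784132896 [ 0.24052751 -2.19397869  0.44675301]
recess 0.65 [243.   80.2] [ 0.5231 -0.074   0.022 ]
drawer_front 0.79 [243.7 150.2] [ 0.4414 -0.0635  0.019 ]
filter 0.7 [242.7 125.4] [ 0.4714 -0.0695  0.03  ]
filt outline 0.89 [222.9, 108.1, 260.1, 142.5] [ 0.47256889 -0.0709359   0.037     ]
```

View pics/w1.png

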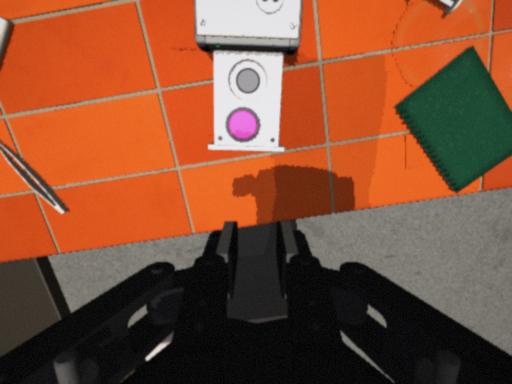

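```bash
cat > c.py <<'E'
from h import *
im,_=capture("wrist")
for t in("filter_drawer",):
    for r in outline_of("wrist",t)[:1]:
        print(t,r["score"],r["rect"])
        v,u=np.nonzero(r["region"]);P=np.array([w("wrist",(a,b),z=.03)[:2] for a,b in zip(u,v)],np.float32)
        (c,s,a)=cv2.minAreaRect(P);print(c,s,a)
        # left/right edges per row
        L=[];Rr=[]
        for y in range(int(r["rect"][1])+4,int(r["rect"][3])-10):
            q=u[v==y]
            if len(q)>20: L.append(w("wrist",(q.min(),y),z=.03)[:2]);Rr.append(w("wrist",(q.max()+1,y),z=.03)[:2])
        for E in(L,Rr):
            x,y=np.array(E).T;p=np.polyfit(x,y,1);print("edge",np.degrees(np.arctan(p[0])),np.polyval(p,.47),np.polyval(p,.52))
g=cv2.cvtColor(im,cv2.COLOR_BGR2GRAY)
cs=cv2.HoughCircles(cv2.resize(g,None,fx=4,fy=4,interpolation=2),cv2.HOUGH_GRADIENT,1,40,param1=100,param2=25,minRadius=30,maxRadius=100)
if cs is not None:
    for x,y,rr in cs[0]:
        if 850<x<1130 and 200<y<600:
            print("circ",x/4,y/4,rr/4,w("wrist",(x/4,y/4),z=.03))
E
python3 c.py
```

```text
filter_drawer 0.92 [204.5, 50.2, 284.4, 153.0]Traceback (most recent call last):
  File "c.py", line 6, in <module>
    v,u=np.nonzero(r["region"]);P=np.array([w("wrist",(a,b),z=.03)[:2] for a,b in zip(u,v)],np.float32)
                                            ~^^^^^^^^^^^^^^^^^^^^^
  File "h.py", line 4, in w
    m=camera_model(cam);K=np.array(m["intrinsics"]);T=np.array(m["cam_to_world"])
ValueError: time passes only in moves, steps and waits
```

```bash
sed -i '2a from functools import lru_cache\ncamera_model=lru_cache(None)(camera_model)' h.py; python3 c.py
```

```text
filter_drawer 0.82 [204.7, 50.6, 284.9, 151.6]
(0.4965188503265381, -0.07670382410287857) (0.08980076760053635, 0.10943254083395004) 79.1373062133789
edge -11.27712245821226 -0.03337623978629285 -0.043346465767232945
edge -10.857499187914858 -0.11135282672667261 -0.12094285025182522
circ 239.875 123.375 17.35 [ 0.47390084 -0.06866798  0.03      ]
circ 245.875 79.375 11.1 [ 0.52045321 -0.08370479  0.03      ]
circ 268.125 56.875 12.475 [ 0.53949769 -0.11170407  0.03      ]
circ 241.875 68.375 10.05 [ 0.53245242 -0.08125004  0.03      ]
```

```bash
python3 -c "
from h import *
print(rel([.4285,-.062,.09],-11))"
```

```text
(array([ -0.3, -17.7, 135. ]), array([ 0.0001, -0.0004,  0.033 ]))
```

{"api": "arm_command", "payload": {
  "plan": [
    [0,-4,20,0,0,0.01],
    [0,-9,45,0,0,0.02],
    [0,-14,75,0,0,0.033],
    [0,-17.7,105,0,0,0.033],
    [0,-17.7,125,0,0,0.033],
    [0,-17.7,135,0,0,0.033],
    [0,-17.7,135,0,0,0.033],
    [0,-17.7,135,0,0,0.033]
  ]
}}

```text
time_s: 2.77
position: [0.4266, -0.0734, 0.0899]
tool_rot: [[0.984, -0.176, 0.001], [-0.176, -0.984, 0.01], [-0.001, -0.01, -1.0]]
ft_force: [0.7, -0.9, 1.1]
opening: 0.0215
```

```bash
python3 b.py w2; python3 c.py
```

```text
2.7667 [ 0.4265922  -0.07336891  0.08994397] [ 9.84463982e-01 -1.75585633e-01 -5.93994744e-04] 0.021505511310563483 [ 0.69381965 -0.91541844  1.13088858]
recess 0.65 [240.8  61.4] [ 0.5254 -0.08    0.022 ]
drawer_front 0.93 [243.4 177.9] [ 0.4424 -0.0658  0.019 ]
filter 0.9 [236.1 135.6] [ 0.4769 -0.0677  0.03  ]
filt outline 0.83 [205.8, 110.4, 265.5, 172.0] [ 0.47562501 -0.06820451  0.037     ]
filter_drawer 0.58 [182.3, 15.1, 305.8, 182.9]
(0.4968453347682953, -0.07707937061786652) (0.09084270894527435, 0.10959033668041229) 79.0876693725586
edge -11.532227078806274 -0.03272809688057145 -0.04293000274709337
edge -10.289713690372755 -0.11125646625977645 -0.1203337336083575
circ 245.375 65.625 19.875 [ 0.52086525 -0.08237667  0.03      ]
circ 243.125 53.625 24.3 [ 0.52832984 -0.08227066  0.03      ]
circ 235.375 61.125 9.125 [ 0.5247428  -0.07635697  0.03      ]
```

View pics/w2.png

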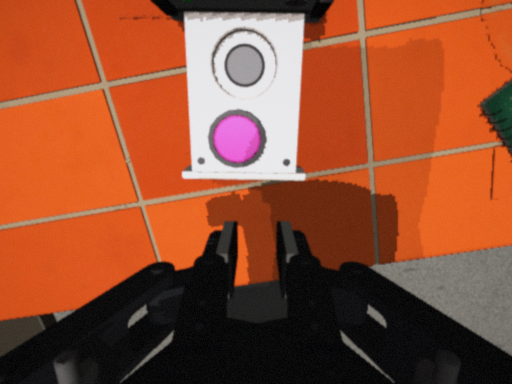

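```bash
python3 -c "
from h import *
o=get_obs();print(o['time_s'],o['position'],o['tool_rot'],o['qpos'],o['qd'],o['ft_force'])
print(rel([.4315,-.0595,.032],-11))"
```

```text
3.1667 [ 0.42719885 -0.07293717  0.09018025] [[ 9.84641916e-01 -1.74568777e-01  2.45754600e-03]
 [-1.74584673e-01 -9.84592865e-01  9.85304224e-03]
 [ 6.99648722e-04 -1.01307683e-02 -9.99948438e-01]] [-10.11162202   9.04306476 -27.05559726  53.86182988   0.58050002
 179.94286711] [ 0.05109787  0.08693048 -0.21558516 -0.14198488  0.01063919  0.01145236] [ 0.32434263 -0.68447276  0.19964071]
(array([  1.8, -13.4,  58.3]), array([-0.0101, -0.0006,  0.0165]))
```

```bash
python3 -c "
from h import *
print(rel([.4358,-.0631,.045],-7))"
```

```text
(array([  6.7, -10.7,  45.3]), array([-0.0101, -0.001 , -0.0533]))
```

{"api": "arm_command", "payload": {
  "plan": [
    [2,-4,0,-0.01,-0.001,-0.02],
    [6.7,-10.7,10,-0.01,-0.001,-0.053],
    [6.7,-10.7,25,-0.01,-0.001,-0.053],
    [6.7,-10.7,40,-0.01,-0.001,-0.053],
    [6.7,-10.7,45.3,-0.01,-0.001,-0.053],
    [6.7,-10.7,45.3,-0.01,-0.001,-0.053],
    [6.7,-10.7,45.3,-0.01,-0.001,-0.053]
  ]
}}

```text
time_s: 3.75
position: [0.4355, -0.0628, 0.0445]
tool_rot: [[0.993, -0.121, -0.001], [-0.121, -0.993, 0.0], [-0.001, -0.0, -1.0]]
ft_force: [0.5, 0.4, 0.8]
opening: 0.0208
```

```bash
python3 b.py w3; python3 c.py;python3 -c "
from h import *
o=get_obs();print(o['position'],o['qpos'],rel([.4358,-.0631,.032],-7))"
```

```text
3.75 [ 0.43546742 -0.06278647  0.04447106] [ 0.99263769 -0.12111224 -0.00149478] 0.020833564564309393 [0.51752696 0.35241089 0.7689488 ]
recess 0.67 [269.2  66.8] [ 0.5236 -0.0817  0.022 ]
drawer_front 0.87 [258.9 204.5] [ 0.4438 -0.0665  0.019 ]
filter 0.85 [254.9 160.8] [ 0.4745 -0.0678  0.03  ]
filt outline 0.69 [219.4, 123.5, 291.4, 200.5] [ 0.47554934 -0.06867513  0.037     ]
filter_drawer 0.86 [184.3, 0.9, 355.0, 217.9]
(0.49717432260513306, -0.0768953263759613) (0.09129083156585693, 0.1104050874710083) 79.48650360107422
edge -12.741850034077547 -0.03149640051884256 -0.042802769332454
edge -9.048967536170055 -0.1118041991205207 -0.1197672312794166
circ 270.125 68.125 24.85 [ 0.52177531 -0.08175415  0.03      ]
circ 268.375 78.375 18.925 [ 0.51692484 -0.0803081   0.03      ]
[ 0.43566264 -0.06313629  0.04486434] [-8.25105791e+00  1.26345971e+01 -3.00222849e+01  4.73563601e+01
  7.18630540e-03  1.78768191e+02] (array([ 0.1, -0.1, 12.9]), array([-0.0001,  0.0002, -0.0003]))
```

View pics/w3.png

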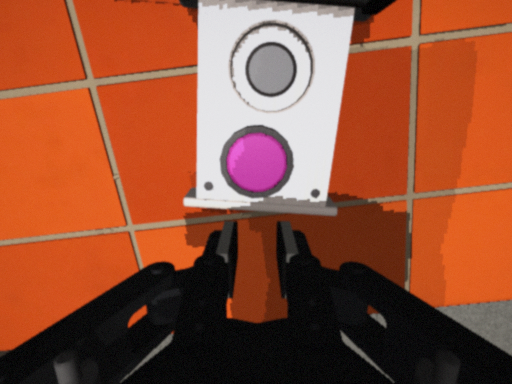

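{"api": "arm_command", "payload": {
  "plan": [
    [0,0,6,0,0,0],
    [0,0,12,0,0,0],
    [0,0,12.9,0,0,0],
    [0,0,12.9,0,0,0],
    [4,0.5,12.9,0,0,0],
    [8,0.5,12.9,0,0,0],
    [11,0.5,12.9,0,0,0],
    [14,1,12.9,0,0,0],
    [17,1.5,12.9,0,0,0],
    [20,2,12.9,0,0,0],
    [20,2,12.9,0,0,0],
    [20,2,12.9,0,0,0]
  ]
}}

```text
time_s: 5.15
position: [0.4551, -0.0676, 0.0316]
tool_rot: [[0.993, -0.122, -0.001], [-0.122, -0.993, 0.0], [-0.001, -0.0, -1.0]]
ft_force: [-0.2, 0.1, -0.0]
opening: 0.0213
```

```bash
python3 b.py w4; python3 c.py
```

```text
5.15 [ 0.45513547 -0.06756117  0.03161623] [ 9.92502487e-01 -1.22221209e-01 -8.88174859e-04] 0.021300848826002507 [-0.18673957  0.1460649  -0.00766456]
recess 0.79 [264.5 106.6] [ 0.5224 -0.0809  0.022 ]
drawer_front 0.79 [255.9 243.6] [ 0.4427 -0.0666  0.019 ]
filter 0.55 [256.4 184.1] [ 0.4836 -0.0719  0.03  ]
filt outline 0.85 [218.2, 148.2, 296.8, 228.1] [ 0.48357592 -0.07211162  0.037     ]
filter_drawer 0.66 [174.0, 36.7, 358.6, 259.1]
(0.497158944606781, -0.07730139046907425) (0.09151052683591843, 0.1097697839140892) 78.95388793945312
edge -12.856123768732377 -0.03122679437206355 -0.04263803244363763
edge -5.878739519321097 -0.11281709042229399 -0.11796533710735843
circ 268.625 108.625 24.85 [ 0.52149001 -0.08260554  0.03      ]
```

View pics/w4.png

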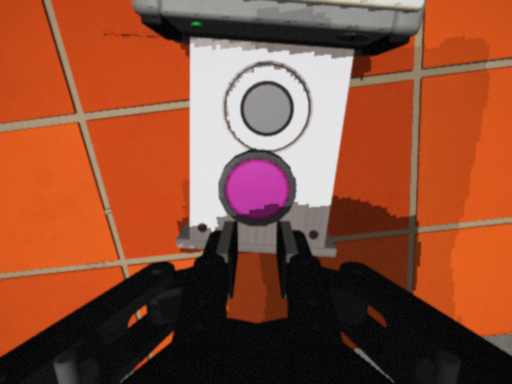

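{"api": "arm_command", "payload": {
  "plan": [
    [3,1,0,0,0,0],
    [6,2,0,0,0,0],
    [9,3,0,0,0,0],
    [12,4,0,0,0,0],
    [15,5,0,0,0,0],
    [18,5.4,0,0,0,0],
    [21,5.4,0,0,0,0],
    [24,5.4,0,0,0,0],
    [26,5.4,0,0,0,0],
    [28,5.4,0,0,0,0],
    [28,5.4,0,0,0,0],
    [28,5.4,0,0,0,0]
  ]
}}

```text
time_s: 6.55
position: [0.4822, -0.0763, 0.0316]
tool_rot: [[0.993, -0.122, -0.001], [-0.122, -0.993, 0.0], [-0.001, -0.0, -1.0]]
ft_force: [0.7, 0.2, 0.0]
opening: 0.0215
```

```bash
python3 b.py w5; python3 c.py
```

```text
6.55 [ 0.48218761 -0.0762518   0.03159216] [ 9.92510660e-01 -1.22154895e-01 -8.78330135e-04] 0.021488580939556537 [0.74992783 0.15028598 0.03089787]
recess 0.73 [252.1 162.4] [ 0.521  -0.0795  0.022 ]
drawer_front 0.79 [245.7 285.9] [ 0.4407 -0.0652  0.019 ]
filter 0.56 [257.2 184.1] [ 0.5107 -0.0811  0.03  ]
filt outline 0.73 [217.3, 149.6, 292.8, 227.3] [ 0.51043376 -0.08065401  0.037     ]
filter_drawer 0.92 [177.9, 102.8, 338.9, 297.4]
(0.49655795097351074, -0.07558543980121613) (0.07946966588497162, 0.10816427320241928) 78.95610809326172
edge -1.749920743191013 -0.04199865304039514 -0.043526221976150754
edge -16.25220392972532 -0.10340208627038636 -0.11797784396120123
```

View pics/w5.png

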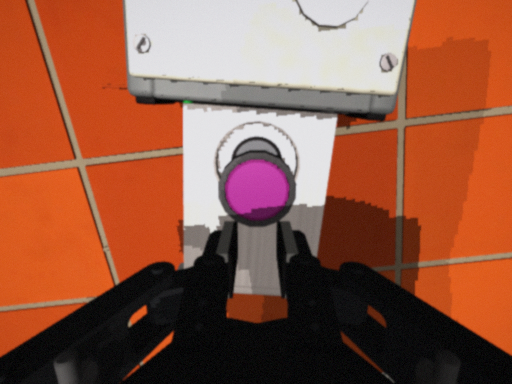

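{"api": "arm_command", "payload": {
  "plan": [
    [2,0,0,0,0,0],
    [4,0.1,0,0,0,0],
    [6,0.1,0,0,0,0],
    [8,0.2,0,0,0,0],
    [9,0.2,0,0,0,0],
    [10,0.2,0,0,0,0],
    [11,0.2,0,0,0,0],
    [12,0.2,0,0,0,0],
    [12,0.2,0,0,0,0],
    [12,0.2,0,0,0,0]
  ]
}}

```text
time_s: 7.78
position: [0.4941, -0.0779, 0.0316]
tool_rot: [[0.993, -0.122, -0.001], [-0.122, -0.993, 0.0], [-0.001, -0.0, -1.0]]
ft_force: [-1.0, 0.9, -0.5]
opening: 0.0213
```

```bash
python3 b.py w6
```

```text
7.7833 [ 0.49406053 -0.07793404  0.03158904] [ 9.92515399e-01 -1.22116306e-01 -8.89178581e-04] 0.02128591634394414 [-1.02978109  0.8635514  -0.46334402]
drawer_front 0.59 [243.7 300.5] [ 0.4417 -0.0641  0.019 ]
filt outline 0.89 [218.5, 149.9, 291.2, 223.6] [ 0.52346244 -0.08238164  0.037     ]
```

View pics/w6.png

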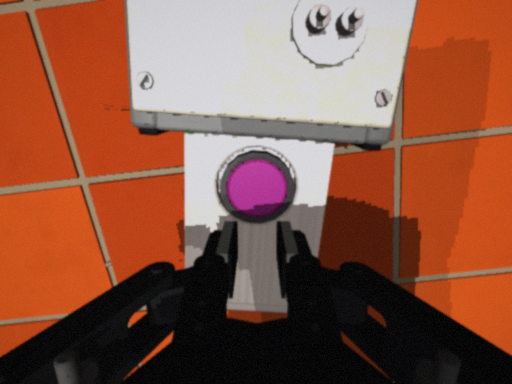

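{"api": "arm_command", "payload": {
  "plan": [
    [-2,0,0,0,0,0],
    [-4,0,-5,0,0,0],
    [-6,0,-20,0,0,0],
    [-12,0,-35,0,0,0],
    [-24,0,-42,0,0,0],
    [-40,0,-45,0,0,0],
    [-60,0,-45,0,0,0],
    [-78,-2,-45,0,0,0],
    [-88,-4,-45,0,0,0],
    [-88,-4,-45,0,0,0],
    [-88,-4,-45,0,0,0]
  ],
  "gripper": 0
}}

```text
time_s: 9.0
position: [0.4077, -0.0632, 0.0772]
tool_rot: [[0.993, -0.122, 0.0], [-0.122, -0.993, 0.0], [0.0, -0.0, -1.0]]
ft_force: [0.7, -0.5, 0.2]
opening: -0.0001
```

```bash
cat > d.py <<'E'
from h import *
im,d=capture("wrist");cv2.imwrite("pics/w7.png",im)
u,v=256,80
for r in mark_of("wrist","filter")[:1]: print(r,w("wrist",r["uv"],z=.022))
for r in outline_of("wrist","filter")[:1]:
    print(r["score"],r["rect"]);V,U=np.nonzero(r["region"])
    (u,v),ax,an=cv2.fitEllipse(max(cv2.findContours(r["region"].astype(np.uint8),0,2)[0],key=len));print(ax,w("wrist",(u,v),z=.03))
    P=np.array([w("wrist",(a,b),depth=d[b,a]) for a,b in zip(U,V) if d[b,a]>0]);print("filter z",np.median(P[:,2]))
    A=np.c_[P[:,:2]-P[:,:2].mean(0),np.ones(len(P))];print("slope",np.linalg.lstsq(A,P[:,2],rcond=None)[0])
o=outline_of("wrist","filter_drawer")[0];m=o["region"];V,U=np.nonzero(m)
P=np.array([w("wrist",(a,b),depth=d[b,a]) for a,b in zip(U,V) if d[b,a]>0]);print("drawer z",np.median(P[:,2]))
x0,y0=int(u)-90,int(v)-75
cv2.imwrite("pics/w7c.png",cv2.resize(im[max(0,y0):int(v)+75,max(0,x0):int(u)+90],None,fx=4,fy=4,interpolation=2))
o=get_obs();print(o["time_s"],o["position"],o["qpos"],o["opening"],rel([.4145,-.0613,.06],-7),rel([.4145,-.0613,.018],-7))
E
python3 d.py
```

```text
{'uv': [263.5, 31.3], 'score': 0.93} [ 0.52003825 -0.08246644  0.022     ]
0.9 [229.2, 0.7, 296.8, 64.7]
(64.3414306640625, 73.70149230957031) [ 0.52109561 -0.08234786  0.03      ]
filter z 0.030064751267933967
slope [-0.00438082 -0.00161403  0.03005899]
drawer z 0.030607134880484985
9.2 [ 0.40804079 -0.06336899  0.07671435] [-8.83285788e+00  7.62449175e+00 -3.09421810e+01  5.14617547e+01
  6.94204167e-03  1.78185384e+02] 9.399326139395374e-05 (array([ 6.2, -2.8, 16.7]), array([-0.0001,  0.0005, -0.0003])) (array([ 6.2, -2.8, 58.7]), array([-0.0001,  0.0005, -0.0003]))
```

View pics/w7c.png

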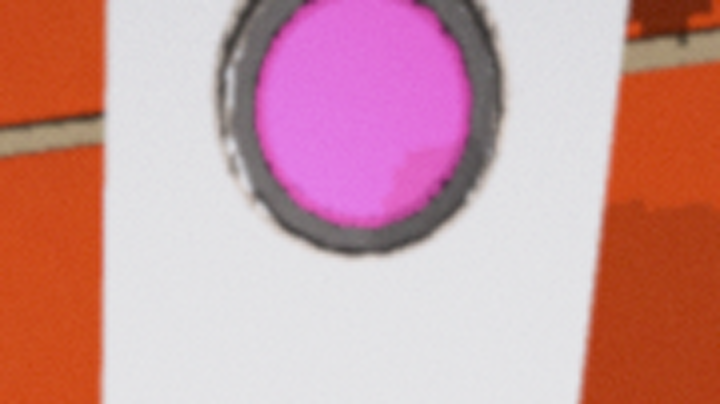

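{"api": "arm_command", "payload": {
  "plan": [
    [3,-1,0,0,0.06,0],
    [6.2,-2.8,10,0,0.12,0],
    [6.2,-2.8,25,0,0.17,0],
    [6.2,-2.8,40,0,0.17,0],
    [6.2,-2.8,52,0,0.17,0],
    [6.2,-2.8,58.7,0,0.17,0],
    [6.2,-2.8,58.7,0,0.17,0],
    [6.2,-2.8,58.7,0,0.17,0]
  ]
}}

```text
time_s: 9.87
position: [0.4139, -0.0613, 0.018]
tool_rot: [[0.978, -0.122, 0.167], [-0.121, -0.992, -0.02], [0.168, -0.0, -0.986]]
ft_force: [-0.1, -0.2, 0.6]
opening: 0.0003
```

```bash
cat > e.py <<'E'
from h import *
o=get_obs();A=np.array(o["tool_rot"]);c,s=np.cos(np.radians(-11)),np.sin(np.radians(-11))
print(o["time_s"],o["position"],o["ft_force"],o["qpos"])
for d in(.1,):print(A.T@np.array([c*d,s*d,0])*1000)
E
python3 e.py
```

```text
9.8667 [ 0.4139431  -0.06127653  0.01803805] [-0.10815797 -0.24826804  0.55236883] [ -8.62869385   4.8033147  -45.65750789  29.88598382   0.27615483
 178.4180143 ]
[98.34566057  6.93593838 16.73391186]
```

{"api": "arm_command", "payload": {
  "plan": [
    [7.9,0.55,1.34,0,0,0],
    [13.8,0.97,2.34,0,0,0],
    [17.7,1.24,3.0,0,0,0],
    [20.6,1.45,3.5,0,0,0],
    [24.6,1.72,4.2,0,0,0],
    [29.5,2.07,5.0,0,0,0],
    [34.4,2.4,5.85,0,0,0],
    [39.3,2.76,6.7,0,0,0],
    [45.2,3.2,7.7,0,0,0],
    [51.1,3.6,8.7,0,0,0],
    [57.0,4.0,9.7,0,0,0],
    [62.9,4.4,10.7,0,0,0]
  ]
}}

```text
time_s: 10.87
position: [0.4771, -0.0735, 0.018]
tool_rot: [[0.978, -0.122, 0.167], [-0.12, -0.993, -0.021], [0.168, -0.0, -0.986]]
ft_force: [-2.6, -0.2, 1.2]
opening: -0.0001
```

```bash
python3 e.py
cat > f.py <<'E'
import sys
from h import *
im,d=capture("wrist");cv2.imwrite(f"pics/{sys.argv[1]}.png",im)
for t,z in(("recess",.022),("drawer_front",.019),("filter",.022)):
    for r in mark_of("wrist",t)[:1]: print(t,round(r["score"],2),np.round(r["uv"],1),np.round(w("wrist",r["uv"],z=z),4))
E
python3 f.py w8
```

```text
10.8667 [ 0.47709429 -0.07351077  0.01799352] [-2.5774765  -0.24302447  1.20805454] [ -8.97725239  11.61528992 -37.31224396  31.38815638   0.33343068
 178.07020417]
[98.33550895  6.94277906 16.79063721]
drawer_front 0.75 [252.4 216.2] [ 0.4882 -0.0735  0.019 ]
```

View pics/w8.png

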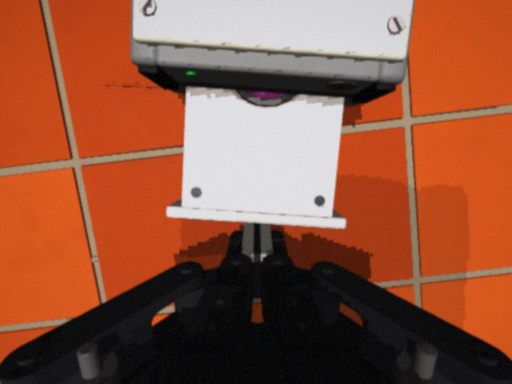

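{"api": "arm_command", "payload": {
  "plan": [
    [5.9,0.42,1.0,0,0,0],
    [11.8,0.83,2.0,0,0,0],
    [17.7,1.25,3.0,0,0,0],
    [23.6,1.67,4.0,0,0,0],
    [29.5,2.08,5.0,0,0,0],
    [35.4,2.5,6.0,0,0,0],
    [41.3,2.9,7.0,0,0,0],
    [47.2,3.3,8.1,0,0,0],
    [53.1,3.75,9.1,0,0,0],
    [58,4.1,9.9,0,0,0],
    [62,4.4,10.6,0,0,0],
    [64,4.5,10.9,0,0,0]
  ]
}}

```text
time_s: 12.07
position: [0.5361, -0.0851, 0.0164]
tool_rot: [[0.98, -0.122, 0.159], [-0.121, -0.992, -0.019], [0.16, -0.0, -0.987]]
ft_force: [-43.0, 7.0, 29.5]
opening: 0.0
```

```bash
python3 e.py; python3 f.py w9
```

```text
12.0667 [ 0.53614215 -0.0851476   0.01638954] [-42.96794193   6.96945885  29.47986515] [ -9.24107866  18.14881853 -28.35693856  34.2939557    0.3732538
 177.81318029]
[98.47408511  6.93607714 15.96074544]
```

View pics/w9.png

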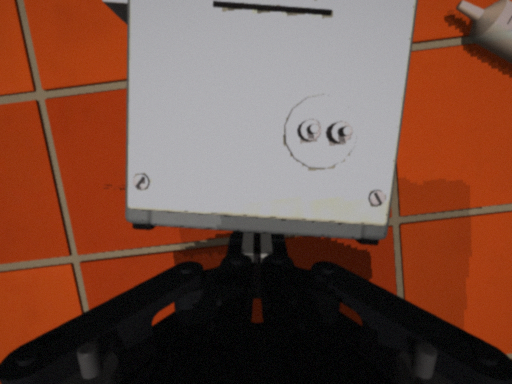

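{"api": "arm_command", "payload": {
  "plan": [
    [-5,0,-1,0,0,0],
    [-15,-1,-2.5,0,0,0],
    [-30,-2,-5,0,0,0],
    [-50,-3,-10,0,0,0],
    [-70,-4,-20,0,0,0],
    [-85,-4,-40,0,0,0],
    [-95,-4,-70,0,0,0],
    [-95,-4,-95,0,0,0],
    [-95,-4,-95,0,0,0],
    [-95,-4,-95,0,0,0]
  ]
}}

```text
time_s: 13.1
position: [0.4338, -0.0687, 0.0976]
tool_rot: [[0.978, -0.122, 0.172], [-0.12, -0.993, -0.021], [0.173, 0.0, -0.985]]
ft_force: [1.2, -0.1, -0.3]
opening: 0.0002
```

```bash
python3 e.py; python3 f.py w10; python3 -c "
import cv2
a=cv2.imread('pics/w10.png');cv2.imwrite('pics/w10c.png',cv2.resize(a[0:190,150:400],None,fx=3,fy=3,interpolation=2))"
```

```text
13.1 [ 0.43384554 -0.06872475  0.09759028] [ 1.22693631 -0.06431496 -0.34293862] [ -9.2781992    0.78823238 -36.18432005  43.0818819    0.38534232
 177.77336062]
[98.25717473  6.94346374 17.24285141]
drawer_front 0.93 [259.4  67.5] [ 0.5414 -0.085   0.019 ]
```

View pics/w10c.png

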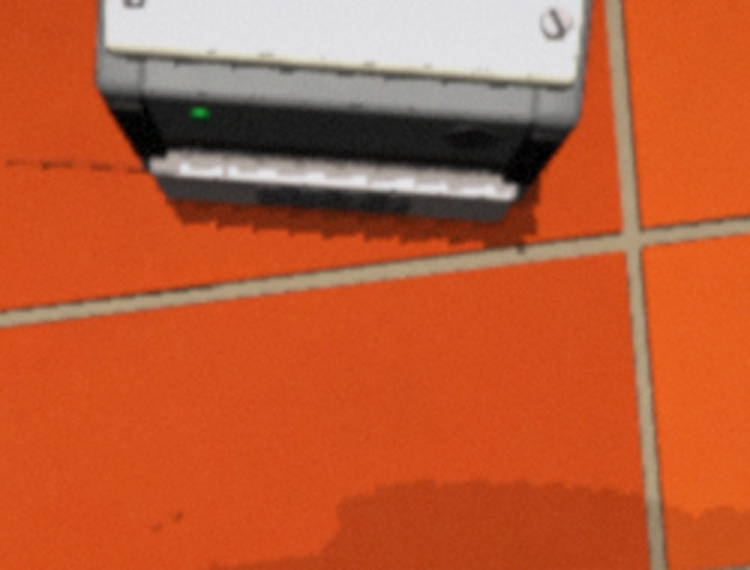

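Run:
```python
from h import *
im,d=capture("wrist")
V,U=np.mgrid[0:110:1,180:330:1].reshape(2,-1)
P=np.array([w("wrist",(a,b),depth=d[b,a]) for a,b in zip(U,V) if d[b,a]>0])
c,s=np.cos(np.radians(-11)),np.sin(np.radians(-11))
f=P[:,0]*c+P[:,1]*s; l=-P[:,0]*s+P[:,1]*c
k=abs(l-np.median(l))<.035
for z in np.arange(.008,.066,.004):
    q=f[k&(abs(P[:,2]-z)<.002)]
    if len(q): print(round(z,3),len(q),np.round(np.percentile(q,[5,50,95]),4))
```

```text
0.008 1 [0.5513 0.5513 0.5513]
0.012 112 [0.5505 0.5511 0.5515]
0.016 135 [0.5505 0.551  0.5515]
0.02 134 [0.5505 0.5511 0.5515]
0.024 152 [0.5506 0.5511 0.5515]
0.028 434 [0.5508 0.5518 0.5574]
0.032 656 [0.5515 0.5543 0.5573]
0.036 120 [0.5555 0.556  0.5571]
0.04 407 [0.5556 0.5569 0.5576]
0.044 233 [0.5569 0.5573 0.5577]
0.048 227 [0.5569 0.5573 0.5577]
0.052 252 [0.5565 0.5573 0.5577]
0.056 297 [0.5565 0.5573 0.5577]
0.06 672 [0.557  0.5579 0.5642]
0.064 1924 [0.5583 0.5637 0.5715]
```

```bash
python3 -c "
from workcell import *
print(finish_job())"
```

```text
the job is handed in; nothing more can be done
None
```

The filter is seated in its recess, the drawer is home, and I handed the job in at about 13 s on the robot's clock.

**What I did:**
- **Filter:** I nudged it from behind along the drawer's top until it dropped into the recess. I used both fingertips about 21 mm apart as a cradle instead of a single fingertip, without pinching or lifting it.
- **Drawer:** I pushed it home by its front plate with the fingers shut and the tool leaned back slightly.

**Last checks:**
- **Filter before closing:** its upper face was at 30.1 mm, flush with the drawer and level. It was about 0.6 mm from the recess position I had estimated.
- **Drawer after closing:** the plate's outer face stood 6.2 mm in front of the housing. The plate is 6 mm thick, so the drawer was home to about 0.2 mm.
- **Arm:** I backed it well clear before handing in.

**Not fully clean:**
- **End-stop force:** when the drawer reached its stop, the wrist force rose to about 53 N (43 N along the push). That is under the 120 N wrist limit. By design only the fingertips touched the plate, and I saw no sign of the gripper's body touching anything, but I did not check that separately.
- **Filter once closed:** it can't be seen inside the housing, so I last saw it as it entered the slot and did not confirm it was still seated after the drawer shut.
- **Bystanders:** I kept the arm away from them but did not check their positions again at the end.

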